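# Pack up the water test case

### The arm

A 6-joint arm with a two-finger parallel gripper is mounted at the origin on a cart in front of the work surface, level with it; the furniture and walls round the work are solid. World frame = base frame: x ahead of the robot, y to its left, z up, the work surface at z = 0. Lengths are in mm, angles in rad, forces in N, time in s.
With the tool pointing down it reaches from about 300 to 775 mm from the base axis. Payload 14.6 kg.
Tool frame: the origin (TCP) lies at the very end of the fingers, on their centre line; the grasp point (between the pads) lies 19 mm behind it; z points along the fingers, y is the line along which they close (so a half turn about z gives the same grasp; the last joint's range is limited). The gripper opens to 94 mm and grips with 3 to 60 N. Pads are 16 mm wide; open, the fingers measure 119 mm over their backs; the gripper's body (75 mm by 177 mm) begins 78 mm behind the grasp point.
Start: joints at [1.148, 0.3, 1.521, -0, 1.321, -0.067], TCP at [191.584, 515.543, 205.446] pointing down, gripper open.
Joint ranges: [-3.03, 3.03], [-0.79, 2.21], [0.23, 2.52], [-1.04, 4.18], [0, 3.07], [-2.55, 2.55]. Speed limits (rad/s): [2.22, 2.22, 2.57, 3.14, 3.14, 3.14].

### API

Orientations are given as [roll, pitch, yaw] about the fixed x, y, z axes, in that order (R = Rz(yaw) Ry(pitch) Rx(roll)).
In Python, from cell import manip gives the robot as it stands.
- The arm moves only by the tool servo_tool, never from a script. Its argument "motion" is a list that holds one entry, the list of rows, each a list of 7 numbers: the shift along the world's x, y, z as a fraction of full scale, then the turn, a rotation vector about the world's x, y, z as a fraction of full scale, then the closure, from 0 (fully open) to 1 (shut). In form: [[[x, y, z, rx, ry, rz, gripper], ...]]. A call has 1 to 10 rows; each row is the pose to reach, as a shift and turn from the pose commanded when the call began, turning the shorter way round; what a row does not reach only later rows make up. Full scale, the value 1, is 0.5 m for a shift and pi rad for a turn. A row lasts 1/10 s, in which the tool goes at most 50 mm and 8.59 degrees, less where a joint would pass 70% of its speed; a pose out of reach is approached as far as the arm can. A call with a number of a shift or a turn outside -1 to 1 is refused whole. A call with a gripper value outside its range is refused whole. The fingers move at their own pace and stop on an object; "newtons" is the grip in N (left out, the last holds). Time passes only in rows, so rows that repeat a pose let the fingers close. It gives the time, the measured TCP pose, the force, the opening and the grip force at its end, in the units of the state.
- manip.read_state(): the state, without advancing time (a new reading comes with each control period).
- manip.camera(name): name is "scene" or "top" or "wrist"; returns a dict with "frame" (420x560x3 uint8, red, green, blue), "range_z" (420x560 float32, mm along the optical axis (not along the pixel's ray), 0 where there is no reading), "vfov" (degrees; the focal length in pixels is half the picture's height over the tangent of half this angle, whatever the lens; pixels are square), "cx", "cy" (the principal point, pixels), "cam_to_world" (4x4, takes a point from camera to world coordinates). Camera axes: x right, y down, z forward; pixel columns grow to the right and rows downward; lengths in mm; the calibration is good to about 2 mm. The wrist camera is an equidistant fisheye: a pixel r from the principal point sees the ray r / f radians off the axis. A picture is of the moment at which its call begins.
- manip.sign_off(): hands the job in; it is judged then, once.
The state is a dict: "clock": time; "joints": joint angles; "qd": joint speeds; "effort": joint torques, N m; "eef_pos": TCP position; "eef_rot": TCP orientation; "wrist_force": force on the tool from outside, world axes, zero at the start; "moment": the same for the moment, N m; "finger_gap": finger opening in mm; "finger_force": force on a finger pad.
Only numpy, scipy, OpenCV 4.12 (cv2) and the standard library are available. Lean on these libraries where they do the work, as an engineer would, in place of code of your own. Each camera call takes 0.05 s, during which the arm holds its last target. There are 200 camera calls.

### The job

The water test is finished, but the white colour comparator still stands on end in the left tray of the open test case, colour scale towards the robot. Using the fingertips only, gently push it over backwards so that it lies flat on its back in the tray with the colour scale up; only then push the lid over from behind and press it fully shut. Pick nothing up and pinch nothing, leave the case where it stands, and leave the dropper bottles in it and the sample bottle beside it standing undisturbed.

Things in the scene. Friction and masses are not known exactly. Their poses are not given: they have to be found in the camera images.
- test_case: Dark grey test case, loose, 203 deep (x) x 276 wide (y) x 85 high shut, 0.55 kg. Origin: centre of underside; x to the hinge side (away from the robot), y to its left, z up. Walls 58 high, inner faces at x = -90, +90, y = -130, +130, 5 thick; divider 50 high along x at y = 0. Left (y > 0): the comparator's shallow tray. Right: deep bay, floor 3 above the underside, with the dropper bottles.
- test_case_lid (a joint): Angle of the case's lid, rad: 0 = shut, grows as it opens, stop at 1.78 (leaning back). Starts open at 1.35 to 1.7. Stiff hinge (0.15 N m): the lid stays where it is left, except that below about 0.6 it may sink shut; 2 N at its free edge moves it. The hinge line runs along the case's y through point lid_hinge.
- lid_hinge (a point): Point on the lid's hinge line, at the middle of the case's width; 98 behind the case's origin and 58 above its underside.
- lid_edge (a point): Middle of the lid's free edge, on its outer face (the top when shut); moves with the lid. Shut, it lies 192.5 in front of the hinge line and 26.6 above it (84.6 above the case's underside). The outer face is flat, 262 wide in y, and faces away from the robot when open. The lid is a shallow tray: its rim stands 26 in from this face.
- tray_floor (a point): Centre of the left tray's floor, 30 above the case's underside; axes as the case's. The floor measures 178 in x by 126 in y.
- comparator: White colour comparator, 96 long (x) x 32 (y) x 18 thick (z; 22 over scale and cap), 0.05 kg, loose. Origin: middle of its back face; z out of the face with the pink scale. Starts on end on the tray floor, x up, z to the case's front within 0.25 rad, back face 20 to 60 in front of the tray's centre: lying down it fits only if it falls towards the hinge. Leant back 0.2 rad it falls by itself.
- sample_b: White water sample bottle with a blue cap, 60 diameter, 114 high, standing on the worktop at the right side of the case, loose. Origin: centre of its underside, z up.
- reagent_1: Dropper bottle with a red cap, 27 diameter, 58 high, standing in the case's right bay, loose. Origin: centre of its underside, z up.
- reagent_2: Dropper bottle with a green cap, 27 diameter, 58 high, standing in the case's right bay, loose. Origin: centre of its underside, z up.
- reagent_3: Dropper bottle with a yellow cap, 27 diameter, 58 high, standing in the case's right bay, loose. Origin: centre of its underside, z up.
- reagent_4: Dropper bottle with a blue cap, 27 diameter, 58 high, standing in the case's right bay, loose. Origin: centre of its underside, z up.
- reagent_5: Dropper bottle with a white cap, 27 diameter, 58 high, standing in the case's right bay, loose. Origin: centre of its underside, z up.
There are look-alikes about, which are no part of the job. There is more than one size of the comparator; the job needs the largest.

How it is judged (in metres and radians):
On the way, in this order (a step that is already met when the one before it is completed fails the run):
1. the comparator lies on its back in the tray, colour scale up, while the lid is still open (over 1.2 rad) (angle between comparator's own z axis and vertical below 0.12 rad and z of comparator in the frame of tray_floor between -0.006 and 0.006 m and x of comparator in the frame of tray_floor between -0.06 and 0.06 m and y of comparator in the frame of tray_floor between -0.06 and 0.06 m and linear speed of comparator below 0.02 m/s and value of joint test_case_lid above 1.2 rad), for 0.2 s.
2. the lid is shut (value of joint test_case_lid below 0.03 rad), for 0.2 s.
At the end, for the whole second after the job is handed in: Comparator at rest flat on the left tray floor (tilt under 0.12 rad, height within 6 mm), colour scale up; lid under 0.03 rad; case within 30 mm of its start; dropper bottles and sample bottle upright (0.15 rad), sample bottle within 20 mm of its start (angle between comparator's own z axis and vertical below 0.12 rad and z of comparator in the frame of tray_floor between -0.006 and 0.006 m and x of comparator in the frame of tray_floor between -0.06 and 0.06 m and y of comparator in the frame of tray_floor between -0.06 and 0.06 m and linear speed of comparator below 0.02 m/s and value of joint test_case_lid below 0.03 rad and distance of test_case from where it was at the start of the episode below 0.03 m and angle between each of reagent_1, reagent_2, reagent_3, reagent_4, reagent_5, sample_b's own z axis and vertical below 0.15 rad and distance of sample_b from where it was at the start of the episode below 0.02 m); the robot touches nothing.
It fails at once if the comparator is lifted (more than 15 mm above where it stood) (z of comparator in the frame of tray_floor above 0.063 m).
It fails at once if the comparator is pinched or pushed hard (over 12 N from the fingers) (contact force between the fingers and comparator above 12 N).
It fails at once if the case is shoved or lifted (more than 30 mm) (distance of test_case from where it was at the start of the episode above 0.03 m).
It fails at once if a dropper bottle is knocked over or taken out (angle between any of reagent_1, reagent_2, reagent_3, reagent_4, reagent_5's own z axis and vertical above 0.5 rad or distance of any of reagent_1, reagent_2, reagent_3, reagent_4, reagent_5 from where it was at the start of the episode above 0.04 m).
It fails at once if the sample bottle is knocked or moved (more than 20 mm) (angle between sample_b's own z axis and vertical above 0.3 rad or distance of sample_b from where it was at the start of the episode above 0.02 m).
It also fails if it takes over 58 s, if anything falls off the work surface, if the arm or the gripper's body presses on something with over 40 N, if the wrist force passes 120 N, or if a joint passes its speed limit or range.

## Working session

There is one attempt and no reset: what is moved stays moved. The work goes in short steps, Python scripts to look and compute and a tool call to move; the robot and the scene stay as the last step left them, time stands still between calls to the robot, and variables do not carry over. Pictures are saved under pics/ and viewed, at most 10 in all, crops included, and the job is handed in when it is done.

Besides the shell and the picture viewer there is one more tool, called after "Request:" in YAML: its name, and indented under it one key for each argument. servo_tool: Moves the arm, as the interface text tells. Its arguments: {"type":"object","properties":{"motion":{"type":"array"},"newtons":{"type":"number"}},"required":["motion"]}

```bash
mkdir -p pics
cat > h.py <<'E'
import numpy as np, cv2
from cell import manip
def grab(n, name=None):
    c=manip.camera(n)
    if name: cv2.imwrite('pics/'+name+'.png', c['frame'][:,:,::-1])
    np.savez('/tmp/'+n+'.npz', **{k:np.array(v) for k,v in c.items()})
    return c
def cloud(c):
    H,W=c['range_z'].shape; f=H/2/np.tan(np.radians(float(c['vfov']))/2)
    v,u=np.mgrid[:H,:W]; z=c['range_z']
    P=np.stack([(u-c['cx'])/f*z,(v-c['cy'])/f*z,z,np.ones_like(z)],-1)@np.array(c['cam_to_world']).T
    P=P[...,:3]; P[z==0]=np.nan
    return P
E
python3 - <<'E'
from h import *
for n in ('scene','top'): 
    c=grab(n,n+'0'); print(n,np.round(c['cam_to_world'],2).tolist(),c['vfov'])
print(manip.read_state())
a=cv2.imread('pics/scene0.png');b=cv2.imread('pics/top0.png')
E
```

```text
scene [[0.73, -0.48, 0.49, 83.95], [-0.69, -0.5, 0.53, -350.34], [-0.01, -0.72, -0.69, 709.76], [0.0, 0.0, 0.0, 1.0]] 45.80839164928851
top [[-0.14, -0.97, 0.2, 358.72], [-0.99, 0.13, -0.03, 131.52], [0.0, -0.2, -0.98, 1009.37], [0.0, 0.0, 0.0, 1.0]] 53.68083020717205
{'clock': 0.1, 'joints': array([ 1.14843043e+00,  3.00440328e-01,  1.52149109e+00, -2.25905896e-06,
        1.32068586e+00, -6.65751639e-02]), 'qd': array([-0.00136205, -0.00174877, -0.00195772, -0.00051198, -0.00250276,
        0.00176257]), 'effort': array([ 6.52433428e-04, -5.32648230e+01, -3.53284907e+01,  7.09524332e-02,
        2.35185988e-02, -5.22928201e-05]), 'eef_pos': array([191.48211603, 515.35569634, 204.94127202]), 'eef_rot': array([-3.14057015e+00, -6.59810703e-05,  2.78580244e+00]), 'wrist_force': array([ 0.67400272,  0.42022985, -0.05221861]), 'moment': array([0.02210471, 0.01797792, 0.02150369]), 'finger_force': 0.0, 'finger_gap': 94.1668495090952}
```

View pics/scene0.png

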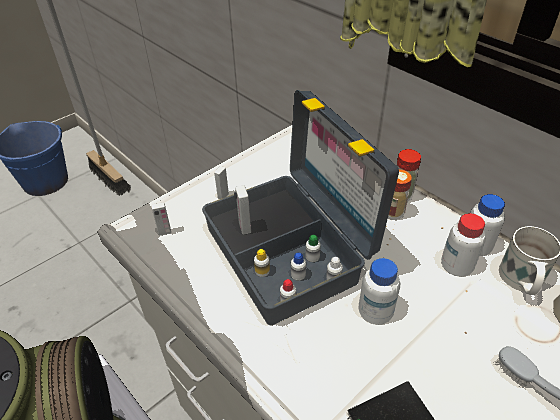

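View pics/top0.png

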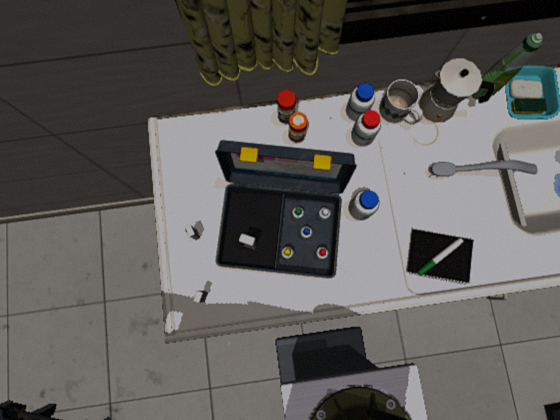

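The scene view shows the open case, with a white upright bar in its left tray at (243,210). Possible mix-ups are the two smaller comparators outside the case at (222,183) and (161,218), and in the top view at (195,230) and (203,292). The sample bottle is the blue-capped one at scene (380,290) / top (366,203), and there is another blue-capped bottle at top (362,97).

Run:
```python
from h import *
for n in ('top','scene'):
    c=dict(np.load('/tmp/'+n+'.npz')); P=cloud(c); I=c['frame'].astype(int)
    x,y,z=P[...,0],P[...,1],P[...,2]; mx=I.max(2); mn=I.min(2)
    dark=(mx<90)
    print(n,'worktop z',np.nanmedian(z[(I.min(2)>200)]))
    reg=(x>250)&(x<700)&(y>-200)&(y<400)
    rim=reg&(abs(z-57)<5)&dark
    p=np.stack([x[rim],y[rim]],1).astype(np.float32)
    # largest comp
    lab,l,st,_=cv2.connectedComponentsWithStats((reg&(z>20)&(z<300)&~((mn>150))).astype(np.uint8))
    print('comps',[s.tolist() for s in st[1:] if s[4]>300])
    print('rim',len(p),cv2.minAreaRect(p), np.percentile(p,[1,99],axis=0).tolist())
    w=(mn>110)&(mx-mn<40)&reg&(z>25)
    nl,l,st,_=cv2.connectedComponentsWithStats(w.astype(np.uint8))
    for i in range(1,nl):
        m=l==i
        if m.sum()>8: print(st[i].tolist(),np.round(np.nanmedian(P[m],0)),'zmax',np.nanmax(z[m]),np.round(np.nanmin(P[m],0)),np.round(np.nanmax(P[m],0)))
    yl=(I[...,0]>180)&(I[...,1]>130)&(I[...,2]<80)&reg
    nl,l,st,_=cv2.connectedComponentsWithStats(yl.astype(np.uint8))
    for i in range(1,nl):
        if st[i,4]>20: print('yel',st[i].tolist(),np.round(np.nanmedian(P[l==i],0)))
c=dict(np.load('/tmp/scene.npz'))['frame'][:,:,::-1]
cv2.imwrite('pics/crop1.png',cv2.resize(c[80:330,140:410],None,fx=2.4,fy=2.4,interpolation=cv2.INTER_CUBIC))
```

```text
top worktop z nan
comps [[215, 140, 142, 139, 11273], [349, 190, 30, 30, 607]]
rim 1184 ((510.3423156738281, 77.06826782226562), (294.1213684082031, 508.6178894042969), 12.033907890319824) [[376.0203805541992, -121.45112777709961], [689.200361328125, 304.5220492553712]]
[363, 128, 17, 7, 67] [ 695. -128.   90.] zmax 99.46458641258187 [ 689. -153.   79.] [ 700. -112.   99.]
[355, 192, 24, 22, 137] [514. -78.  90.] zmax 114.21465556188969 [ 502. -116.   81.] [553. -64. 114.]
[293, 209, 10, 9, 34] [528.  68.  42.] zmax 49.4196257893592 [522.  55.  37.] [543.  77.  49.]
[319, 208, 11, 11, 68] [523.   4.  45.] zmax 61.485524684376855 [512.  -9.  38.] [537.  15.  61.]
[185, 225, 9, 13, 63] [521. 318.  73.] zmax 76.48441274086213 [507. 310.  64.] [534. 327.  76.]
[301, 228, 11, 10, 39] [479.  54.  42.] zmax 49.66678142930016 [473.  41.  38.] [495.  65.  50.]
[239, 234, 16, 12, 114] [476. 188. 126.] zmax 130.00939845235212 [462. 172.  30.] [492. 204. 130.]
[282, 248, 11, 10, 41] [440. 107.  43.] zmax 50.799309131979044 [433.  92.  38.] [455. 116.  51.]
[317, 248, 11, 11, 41] [427.  27.  42.]
[... 1004 characters left out ...]
40.] zmax 45.716540033628576 [519.  50.  33.] [545.  73.  46.]
[254, 256, 15, 11, 87] [435.  95.  40.] zmax 45.0281870513536 [430.  90.  33.] [453. 114.  45.]
[327, 257, 16, 18, 187] [518.  -3.  44.] zmax 62.07113000897107 [509. -13.  31.] [534.  13.  62.]
[291, 258, 15, 13, 95] [477.  45.  41.] zmax 45.08575023524338 [471.  37.  32.] [496.  63.  45.]
[359, 269, 41, 49, 1006] [ 506. -106.   76.] zmax 97.7642056603346 [ 496. -124.   25.] [551. -66.  98.]
[280, 285, 16, 13, 99] [423.  15.  41.] zmax 45.74868546953189 [416.   8.  33.] [442.  33.  46.]
yel [302, 98, 22, 12, 151] [617. 154. 256.]
yel [349, 139, 25, 15, 208] [583.  18. 257.]
yel [257, 249, 8, 6, 34] [442. 101.  59.]
  return np.nanmean(a, axis, out=out, keepdims=keepdims)
```

View pics/crop1.png

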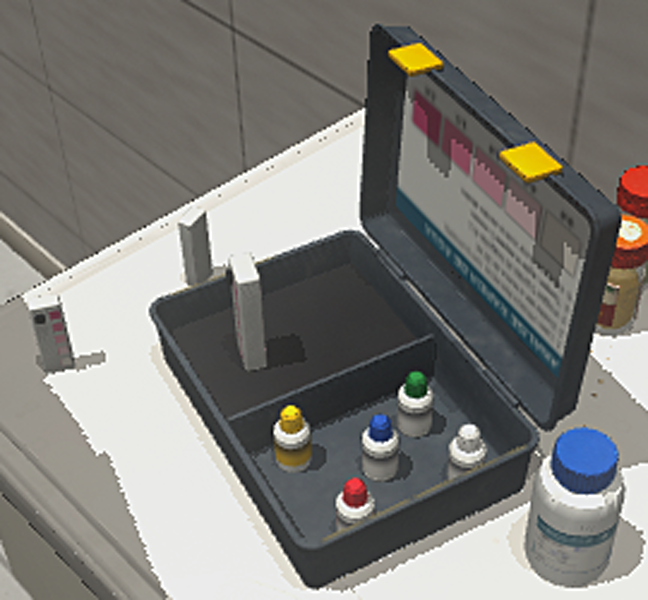

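The crop shows the tall bar in the left tray, top at crop (243,260). Its top measures z≈126 (30 + 96), while the two outside the case reach only about 75, so this is the right comparator. Next I'll find the poses of the case, lid and comparator.

Run:
```python
from h import *
Pr=[];L=[];
for n in ('top','scene'):
    c=dict(np.load('/tmp/'+n+'.npz')); P=cloud(c); I=c['frame'].astype(int); mx=I.max(2)
    x,y,z=P[...,0],P[...,1],P[...,2]
    reg=(x>330)&(x<680)&(y>-110)&(y<300)
    nl,l,st,_=cv2.connectedComponentsWithStats((reg&(z>8)).astype(np.uint8)); k=1+st[1:,4].argmax()
    m=(l==k)&(mx<110)&(z>54)&(z<61)&(x<600); p=P[m][:,:2].astype(np.float32)
    r=cv2.minAreaRect(p); print(n,len(p),r,'\n',cv2.boxPoints(r).round().tolist())
    # lines of the front / left edge
    lid=(l==k)&(z>75)&(x>540)
    q=P[lid]; print('lid zmax',np.percentile(q[:,2],[95,99,100]))
    # comparator top
    t=(I.min(2)>100)&(z>118)&(z<135)&(x>440)&(x<520)&(y>150)&(y<220)
    r=cv2.minAreaRect(P[t][:,:2].astype(np.float32)); print('comp top',t.sum(),r,cv2.boxPoints(r).round(1).tolist(),np.nanmean(P[t],0).round(1))
    f=(I.min(2)>100)&(z>40)&(z<118)&(x>440)&(x<520)&(y>150)&(y<220)
    print('comp side',f.sum(), P[f][::max(1,f.sum()//12)].round().tolist())
    # sample
    s=(x>490)&(x<580)&(y>-150)&(y<-50)&(z>95)&(z<125); print('sample cap',np.nanmedian(P[s],0),s.sum())
```

```text
top 845 ((508.6206970214844, 111.9400634765625), (275.62548828125, 219.07122802734375), 76.1304931640625) 
 [[369.0, 4.0], [582.0, -48.0], [648.0, 219.0], [435.0, 272.0]]
lid zmax [257.34572459 259.10986312 261.69324744]
comp top 117 ((476.352783203125, 188.41001892089844), (31.156354904174805, 17.3784122467041), 62.60863494873047) [[461.5, 178.60000610351562], [476.8999938964844, 170.60000610351562], [491.20001220703125, 198.1999969482422], [475.79998779296875, 206.1999969482422]] [476.  188.2 125.7]
comp side 0 []
sample cap [527.10434388 -88.36704112 113.58406641] 292
scene 1292 ((502.5819091796875, 111.42708587646484), (279.0206298828125, 211.8162841796875), 75.88929748535156) 
 [[366.0, 2.0], [571.0, -50.0], [639.0, 221.0], [434.0, 273.0]]
lid zmax [254.20061693 257.3029138  258.98567696]
comp top 138 ((474.0165710449219, 184.9495849609375), (31.66851234436035, 17.719202041625977), 63.03925323486328) [[458.8999938964844, 174.89999389648438], [474.70001220703125, 166.8000030517578], [489.1000061035156, 195.0], [473.29998779296875, 203.10000610351562]] [472.8 184.2 124.3]
comp side 121 [[466.0, 188.0, 115.0], [473.0, 169.0, 116.0], [460.0, 175.0, 115.0], [463.0, 173.0, 112.0], [465.0, 186.0, 98.0], [465.0, 175.0, 102.0], [463.0, 175.0, 96.0], [462.0, 178.0, 87.0], [462.0, 176.0, 82.0], [462.0, 178.0, 70.0], [463.0, 176.0, 62.0], [461.0, 175.0, 57.0], [459.0, 174.0, 43.0]]
sample cap [522.51682084 -96.18598908 112.88176585] 613
```

Run:
```python
from h import *
o=np.array([500.,113,0]); a=-0.243; ex=np.array([np.cos(a),np.sin(a),0]); ey=np.array([-np.sin(a),np.cos(a),0])
for n in ('top','scene'):
    c=dict(np.load('/tmp/'+n+'.npz')); P=cloud(c); I=c['frame'].astype(int)
    X=(P-o)@ex; Y=(P-o)@ey; Z=P[...,2]
    lid=(X>50)&(X<160)&(abs(Y)<138)&(Z>70)&(Z<265)
    print(n,'lid Y',np.percentile(Y[lid],[0.5,99.5]))
    for z0 in range(80,265,15):
        m=lid&(abs(Z-z0)<7.5)
        if m.sum()>5: print(z0,np.percentile(X[m],[2,50,98]).round(1),m.sum())
    b=(P[...,0]>500)&(P[...,0]<900)&(abs(P[...,1]-90)<200)&(Z>265); 
    print('high stuff',b.sum(), np.nanmin(P[b],0) if b.any() else '')
    b=(X>125)&(X<300)&(abs(Y)<140)&(Z>20)&(Z<265)
    print('behind: X min',np.percentile(X[b],[1,50]) if b.any() else '', 'zmax',np.nanmax(Z[b]) if b.any() else '')
```

```text
top lid Y [-134.76755707  136.39844406]
80 [ 96.6 118.8 120.1] 216
95 [ 97.7 118.7 120.3] 277
110 [ 98.4 119.7 121.9] 292
125 [ 99.5 120.6 122.5] 313
140 [100.2 121.5 123.9] 313
155 [101.2 122.4 124.5] 275
170 [102.  123.3 125.4] 271
185 [102.8 124.2 126. ] 265
200 [103.2 115.7 124.8] 63
215 [103.8 107.6 118.3] 32
230 [104.4 106.  113. ] 26
245 [106.6 122.  131.6] 1227
260 [ 90.7 107.1 117.4] 682
high stuff 13782 [ 714.59912499 -109.98388962  265.01552456]
behind: X min [125.05758334 235.83243567] zmax 252.23596818725377
scene lid Y [-137.1594594  134.2664135]
80 [ 96.5 118.5 120.7] 537
95 [ 97.1 118.4 120.8] 648
110 [ 98.4 119.3 121.3] 647
125 [ 99.  120.1 122.3] 691
140 [ 99.9 121.1 123.2] 708
155 [100.9 122.1 124.2] 720
170 [102.4 123.  125.2] 763
185 [102.9 123.9 126. ] 771
200 [103.9 124.7 127.3] 815
215 [104.1 125.5 127.8] 682
230 [104.5 119.8 128.5] 206
245 [105.4 119.5 131.2] 986
260 [ 89.9 105.8 116.6] 603
high stuff 14731 [ 712.93693353 -109.97966605  265.02008739]
behind: X min [125.02884108 128.38005601] zmax 248.35299446930702
```

Run:
```python
from h import *
for n in ('top','scene'):
    c=dict(np.load('/tmp/'+n+'.npz')); P=cloud(c).reshape(-1,3)
    for zlo,zhi in ((20,150),(150,265),(265,320),(320,400),(400,550)):
        r=[]
        for y in range(-120,260,40):
            b=P[(abs(P[:,1]-y)<20)&(P[:,2]>zlo)&(P[:,2]<zhi)&(P[:,0]>642)&(P[:,0]<1000)]
            r.append((y,int(np.percentile(b[:,0],1)) if len(b)>5 else None))
        print(n,zlo,zhi,r)
```

```text
top 20 150 [(-120, 686), (-80, 711), (-40, 838), (0, 727), (40, 717), (80, 772), (120, 838), (160, 838), (200, 642), (240, 838)]
top 150 265 [(-120, 823), (-80, 823), (-40, 824), (0, 838), (40, 839), (80, 838), (120, 838), (160, 642), (200, 642), (240, 838)]
top 265 320 [(-120, 822), (-80, 822), (-40, 823), (0, None), (40, None), (80, None), (120, None), (160, None), (200, 735), (240, 763)]
top 320 400 [(-120, 823), (-80, 823), (-40, 750), (0, 726), (40, 716), (80, 730), (120, 732), (160, 725), (200, 734), (240, 765)]
top 400 550 [(-120, None), (-80, None), (-40, 751), (0, 743), (40, 718), (80, 731), (120, 734), (160, 728), (200, 736), (240, 768)]
scene 20 150 [(-120, 684), (-80, 836), (-40, 836), (0, 722), (40, 717), (80, 773), (120, 836), (160, 835), (200, 642), (240, 836)]
scene 150 265 [(-120, 822), (-80, 822), (-40, 822), (0, 821), (40, 822), (80, 821), (120, 822), (160, 642), (200, 642), (240, 836)]
scene 265 320 [(-120, 820), (-80, 820), (-40, 820), (0, 820), (40, 820), (80, 820), (120, 820), (160, 821), (200, 734), (240, 783)]
scene 320 400 [(-120, 821), (-80, 822), (-40, 747), (0, 722), (40, 714), (80, 729), (120, 731), (160, 724), (200, 735), (240, None)]
scene 400 550 [(-120, None), (-80, 850), (-40, 746), (0, 725), (40, 716), (80, 729), (120, 733), (160, None), (200, None), (240, None)]
```

Request:
servo_tool:
  motion:
    - [[0.05,-0.06,0.0,0,0,-0.039,1],[0.13,-0.16,0.0,0,0,-0.039,1],[0.21,-0.26,0.0,0,0,-0.039,1],[0.28,-0.36,0,0,0,-0.039,1],[0.36,-0.46,0,0,0,-0.039,1],[0.44,-0.55,0,0,0,-0.039,1],[0.487,-0.616,0,0,0,-0.039,1],[0.487,-0.616,0,0,0,-0.039,1],[0.487,-0.616,-0.09,0,0,-0.039,1],[0.487,-0.616,-0.09,0,0,-0.039,1]]
  newtons: 5

```text
clock: 1.1
eef_pos: [433.5, 205.6, 156.3]
eef_rot: [-3.136, -0.005, 2.661]
wrist_force: [-0.6, 0.2, 0.3]
finger_gap: 17.1
finger_force: 0.0
```

Request:
servo_tool:
  motion:
    - [[0,0,-0.06,0,0,0,1],[0,0,-0.11,0,0,0,1],[0,0,-0.11,0,0,0,1],[0,0,-0.11,0,0,0,1],[0,0,-0.11,0,0,0,1]]

```text
clock: 1.6
eef_pos: [435.6, 208.3, 107.3]
eef_rot: [3.14, 0.001, 2.664]
wrist_force: [0.2, -1.3, 0.9]
finger_gap: 0.6
finger_force: 0.0
```

Run:
```python
from h import *
c=grab('scene','s1'); w=grab('wrist')
a=cv2.resize(c['frame'][120:300,130:370],(560,420),interpolation=cv2.INTER_CUBIC)
cv2.imwrite('pics/s1c.png',a[:,:,::-1])
print(manip.read_state()['eef_pos'])
```

```text
[435.54495818 207.9933382  106.87192402]
```

View pics/s1c.png

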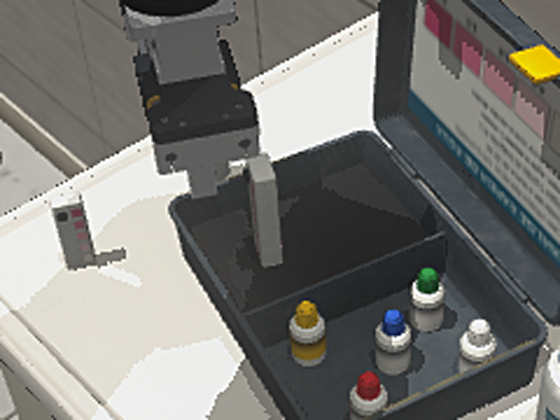

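The crop shows the closed fingertips at (210,180), just in front of the standing comparator at (262,165). I'll push slowly along its own back direction.

Request:
servo_tool:
  motion:
    - [[0.015,-0.008,0,0,0,0,1],[0.028,-0.0145,0,0,0,0,1],[0.036,-0.0186,0,0,0,0,1],[0.041,-0.0212,0,0,0,0,1],[0.046,-0.0238,0,0,0,0,1],[0.051,-0.0264,0,0,0,0,1],[0.056,-0.029,0,0,0,0,1],[0.061,-0.0316,0,0,0,0,1],[0.066,-0.0342,0,0,0,0,1],[0.07,-0.0363,0,0,0,0,1]]

```text
clock: 2.7
eef_pos: [470.3, 189.3, 105.4]
eef_rot: [3.142, 0.0, 2.663]
wrist_force: [0.4, -0.7, 0.5]
finger_gap: 0.6
finger_force: 0.0
```

Request:
servo_tool:
  motion:
    - [[0.004,-0.002,0,0,0,0,1],[0.008,-0.004,0,0,0,0,1],[0.012,-0.006,0,0,0,0,1],[0.016,-0.008,0,0,0,0,1],[0.016,-0.008,0,0,0,0,1],[0.016,-0.008,0,0,0,0,1]]

```text
clock: 3.3
eef_pos: [478.0, 185.4, 105.4]
eef_rot: [-3.142, -0.0, 2.663]
wrist_force: [-0.9, -0.1, -0.8]
finger_gap: 0.4
finger_force: 0.0
```

Run:
```python
from h import *
c=grab('scene','s2'); t=grab('top','t2')
a=cv2.resize(c['frame'][120:300,130:370],(560,420),interpolation=cv2.INTER_CUBIC)
cv2.imwrite('pics/s2c.png',a[:,:,::-1])
s=manip.read_state();print(s['eef_pos'],s['wrist_force'],s['clock'])
```

```text
[478.01283556 185.41700447 105.43051299] [ 0.4828097  -1.46660773  0.08133494] 3.4
```

View pics/s2c.png

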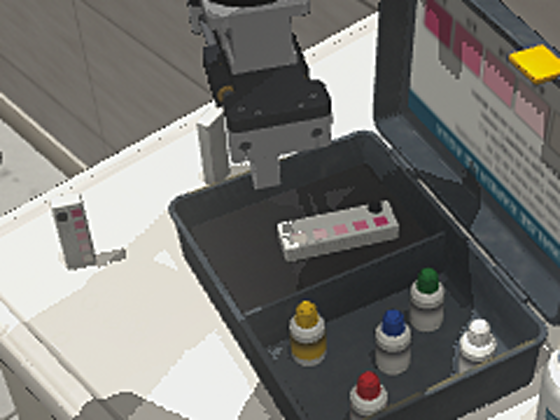

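The crop shows the comparator lying flat at (340,230), scale up. I'll check its height and place numerically, then rise.

Run:
```python
from h import *
a=-0.243; o=np.array([500.,113,0]); ex=np.array([np.cos(a),np.sin(a),0]); ey=np.array([-np.sin(a),np.cos(a),0])
c=dict(np.load('/tmp/scene.npz')); P=cloud(c); I=c['frame'].astype(int)
X=(P-o)@ex; Y=(P-o)@ey; Z=P[...,2]
m=(X>-85)&(X<85)&(Y>5)&(Y<125)&(I.min(2)>110)&(Z>40)&(Z<70)
Q=np.stack([X[m],Y[m]],1).astype(np.float32); print(m.sum(),cv2.minAreaRect(Q),np.percentile(Z[m],[5,50,95]))
A=np.c_[Q,np.ones(len(Q))]; print('slopes',np.linalg.lstsq(A,Z[m],rcond=None)[0])
```

```text
497 ((14.568901062011719, 51.56492614746094), (34.46303939819336, 95.17680358886719), 76.1778335571289) [44.60023184 47.1437217  49.22983878]
slopes [5.38849994e-03 2.89951207e-03 4.68365765e+01]
```

Request:
servo_tool:
  motion:
    - [[0,0,0.08,0,0,0,1],[0,0,0.16,0,0,0,1],[0,0,0.26,0,0,0.02,1],[0,0,0.36,0,0,0.04,1],[0,0,0.4,0,0,0.08,1],[0,0,0.4,0,0,0.127,1],[0,0,0.4,0,0,0.127,1],[0,0,0.4,0,0,0.127,1]]

```text
clock: 4.2
eef_pos: [477.9, 185.4, 304.9]
eef_rot: [-3.141, -0.001, 3.058]
wrist_force: [-0.8, 0.2, -0.5]
finger_gap: 0.4
finger_force: 0.0
```

Request:
servo_tool:
  motion:
    - [[0.06,-0.04,0,0,0,0,1],[0.14,-0.09,0,0,0,0,1],[0.22,-0.135,0,0,0,0,1],[0.29,-0.18,0,0,0,0,1],[0.33,-0.205,0,0,0,0,1],[0.35,-0.216,0,0,0,0,1],[0.354,-0.218,0,0,0,0,1],[0.354,-0.218,0,0,0,0,1],[0.354,-0.218,0,0,0,0,1]]

```text
clock: 5.1
eef_pos: [654.6, 76.9, 305.5]
eef_rot: [3.142, -0.0, 3.062]
wrist_force: [-0.0, 0.9, 0.3]
finger_gap: 0.8
finger_force: 0.0
```

Run:
```python
from h import *
c=grab('scene','s3'); t=grab('top','t3'); s=manip.read_state(); print(s['eef_pos'],s['wrist_force'])
cv2.imwrite('pics/st3.png',np.hstack([cv2.resize(c['frame'][:330,200:520],(400,412)),t['frame'][50:300,150:450][:,:,:].copy() if 0 else cv2.resize(t['frame'][40:300,180:450],(400,412))])[:,:,::-1])
```

```text
[654.63278491  76.96331919 305.85430085] [ 1.13846137 -0.38694782 -0.14755026]
```

View pics/st3.png

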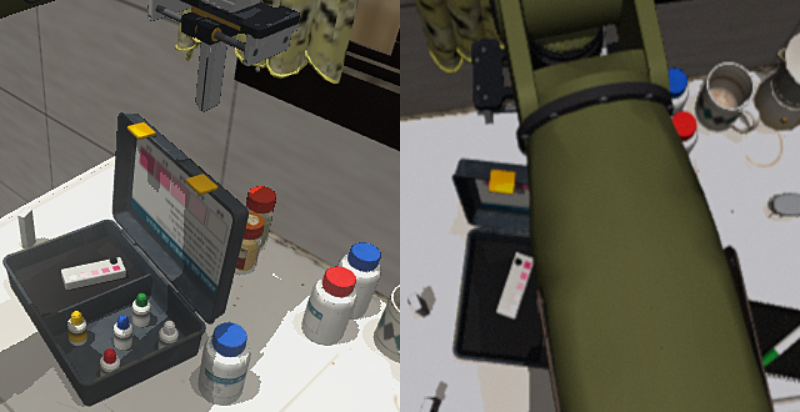

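The left half shows the fingertips at (205,105), above and behind the lid. The lid is open and the comparator is flat at (95,272). Next I'll lower behind the lid and push it over.

Request:
servo_tool:
  motion:
    - [[0,0,-0.06,0,0,0,1],[0,0,-0.12,0,0,0,1],[0,0,-0.16,0,0,0,1],[0,0,-0.16,0,0,0,1],[-0.0155,0.004,-0.16,0,0,0,1],[-0.025,0.006,-0.16,0,0,0,1],[-0.035,0.0087,-0.16,0,0,0,1],[-0.045,0.011,-0.16,0,0,0,1],[-0.055,0.0137,-0.16,0,0,0,1],[-0.065,0.016,-0.16,0,0,0,1]]

```text
clock: 6.2
eef_pos: [622.2, 84.5, 225.8]
eef_rot: [3.142, 0.001, 3.062]
wrist_force: [1.3, -0.3, 1.0]
finger_gap: 0.5
finger_force: 0.6
```

Request:
servo_tool:
  motion:
    - [[-0.01,0.0025,0,0,0,0,1],[-0.02,0.005,0,0,0,0,1],[-0.03,0.0075,0,0,0,0,1],[-0.04,0.01,0,0,0,0,1],[-0.04,0.01,0,0,0,0,1]]

```text
clock: 6.7
eef_pos: [602.0, 89.6, 225.5]
eef_rot: [-3.142, -0.0, 3.063]
wrist_force: [-0.4, 0.2, -0.7]
finger_gap: 0.7
finger_force: 0.0
```

```bash
cat > chk.py <<'E'
from h import *
c=grab('scene'); P=cloud(c); I=c['frame'].astype(int); s=manip.read_state()
print(s['clock'],s['eef_pos'].round(1),s['wrist_force'].round(1))
y=(I[...,0]>180)&(I[...,1]>130)&(I[...,2]<80)&(P[...,0]<700)&(P[...,2]>70)
nl,l,st,_=cv2.connectedComponentsWithStats(y.astype(np.uint8))
a=-0.243;h=np.array([595.,90,58]);ex=np.array([np.cos(a),np.sin(a),0]);ey=np.array([-np.sin(a),np.cos(a),0])
for i in range(1,nl):
    if st[i,4]>15: q=np.nanmedian(P[l==i],0)-h; print('latch Xr,Y,Zr',round(q@ex),round(q@ey),round(q[2]),'angle+const',round(np.arctan2(q[2],-(q@ex)),2))
# front rim of case
X=(P-h)@ex+98; Y=(P-h)@ey
m=(X<-60)&(X>-130)&(abs(Y)<120)&(abs(P[...,2]-57)<4)&(I.max(2)<110)
if m.sum()>20: print('front rim X',np.percentile(X[m],[2,10]))
E
python3 chk.py
```

```text
6.75 [602.3  89.5 225.4] [1.1 0.1 0.8]
latch Xr,Y,Zr -38 67 196 angle+const 1.38
front rim X [-102.43345829 -102.04738231]
```

Request:
servo_tool:
  motion:
    - [[-0.0136,0.0034,0,0,0,0,1],[-0.027,0.0067,-0.001,0,0,0,1],[-0.041,0.01,-0.003,0,0,0,1],[-0.054,0.0134,-0.005,0,0,0,1],[-0.066,0.0163,-0.008,0,0,0,1],[-0.0816,0.02,-0.013,0,0,0,1],[-0.097,0.024,-0.017,0,0,0,1],[-0.1126,0.028,-0.022,0,0,0,1],[-0.128,0.0317,-0.028,0,0,0,1],[-0.128,0.0317,-0.028,0,0,0,1]]

```text
clock: 7.75
eef_pos: [537.6, 105.5, 211.1]
eef_rot: [-3.142, -0.001, 3.063]
wrist_force: [0.7, -0.3, 0.0]
finger_gap: 0.4
finger_force: 0.0
```

```bash
python3 chk.py
```

```text
7.8 [538.1 105.4 211.4] [0.1 0.7 0.6]
latch Xr,Y,Zr -112 68 166 angle+const 0.98
front rim X [-102.50688186 -101.91261546]
```

Request:
servo_tool:
  motion:
    - [[-0.0136,0.0034,-0.006,0,0,0,1],[-0.027,0.0067,-0.014,0,0,0,1],[-0.0427,0.0106,-0.023,0,0,0,1],[-0.0563,0.0139,-0.032,0,0,0,1],[-0.07,0.0173,-0.042,0,0,0,1],[-0.0816,0.0202,-0.054,0,0,0,1],[-0.0932,0.023,-0.065,0,0,0,1],[-0.105,0.026,-0.076,0,0,0,1],[-0.1165,0.0288,-0.09,0,0,0,1],[-0.126,0.0312,-0.102,0,0,0,1]]

```text
clock: 8.8
eef_pos: [475.0, 121.0, 159.8]
eef_rot: [-3.142, -0.0, 3.062]
wrist_force: [-0.2, 0.6, 1.0]
finger_gap: 0.4
finger_force: 0.1
```

```bash
python3 chk.py
```

```text
8.85 [474.2 121.  158.9] [-0.4  0.9 -1. ]
latch Xr,Y,Zr -177 67 98 angle+const 0.51
front rim X [-102.48408986 -101.9823448 ]
```

Request:
servo_tool:
  motion:
    - [[-0.01,0.0024,-0.013,0,0,0,1],[-0.0194,0.0048,-0.026,0,0,0,1],[-0.027,0.0067,-0.04,0,0,0,1],[-0.035,0.0086,-0.056,0,0,0,1],[-0.042,0.0104,-0.07,0,0,0,1],[-0.0485,0.012,-0.086,0,0,0,1],[-0.053,0.013,-0.1,0,0,0,1],[-0.058,0.0144,-0.118,0,0,0,1],[-0.061,0.015,-0.13,0,0,0,1],[-0.064,0.016,-0.144,0,0,0,1]]

```text
clock: 9.85
eef_pos: [443.5, 128.9, 87.9]
eef_rot: [-3.142, 0.0, 3.062]
wrist_force: [0.3, -0.0, 0.8]
finger_gap: 0.5
finger_force: 0.0
```

```bash
python3 chk.py
```

```text
9.9 [442.9 128.8  86.9] [-0.1  0.4 -1.2]
front rim X [-105.69123235 -105.24222274]
```

Request:
servo_tool:
  motion:
    - [[0,0,-0.002,0,0,0,1],[0,0,-0.004,0,0,0,1],[0,0,-0.006,0,0,0,1],[0,0,-0.007,0,0,0,1],[0,0,-0.007,0,0,0,1]]

```text
clock: 10.4
eef_pos: [443.6, 128.8, 85.0]
eef_rot: [3.142, 0.0, 3.062]
wrist_force: [0.2, 0.3, -0.3]
finger_gap: 0.8
finger_force: 0.0
```

Request:
servo_tool:
  motion:
    - [[0,0,-0.002,0,0,0,1],[0,0,-0.004,0,0,0,1],[0,0,-0.006,0,0,0,1],[0,0,-0.006,0,0,0,1]]

```text
clock: 10.8
eef_pos: [443.9, 128.9, 84.3]
eef_rot: [3.141, 0.001, 3.062]
wrist_force: [-14.5, -2.8, 35.6]
finger_gap: 0.6
finger_force: 17.9
```

```bash
python3 -c "
from h import *
s=manip.read_state();print(s['eef_pos'],s['wrist_force'],s['moment'])"
```

```text
[443.94772003 128.90716026  84.32924433] [-14.50955209  -2.83139202  35.61105695] [-0.70591303  2.96440663  0.00415888]
```

The fingertips meet the lid at z 84.3 with 36 N, so it is fully down. I'll lift straight off and check.

Request:
servo_tool:
  motion:
    - [[0,0,0.006,0,0,0,1],[0,0,0.02,0,0,0,1],[0,0,0.1,0,0,0,1],[0,0,0.2,0,0,0,1],[0,0,0.3,0,0,0,1],[-0.1,0.1,0.36,0,0,0,1],[-0.16,0.2,0.36,0,0,0,1],[-0.2,0.3,0.36,0,0,0,1],[-0.2,0.36,0.36,0,0,0,1],[-0.2,0.36,0.36,0,0,0,1]]

```text
clock: 11.8
eef_pos: [342.0, 311.9, 262.4]
eef_rot: [3.141, 0.0, 3.066]
wrist_force: [0.8, -0.0, -0.1]
finger_gap: 0.6
finger_force: 0.0
```

Run:
```python
from h import *
t=grab('scene','s9'); P=cloud(t); I=t['frame'].astype(int)
a=-0.243;o=np.array([500.,113,0]);ex=np.array([np.cos(a),np.sin(a),0]);ey=np.array([-np.sin(a),np.cos(a),0])
X=(P-o)@ex;Y=(P-o)@ey;Z=P[...,2]
m=(abs(X)<88)&(abs(Y)<120)&(Z>70)&(Z<110)&(I.max(2)<120)
A=np.c_[X[m],np.ones(m.sum())]; print('lid slope,z',np.linalg.lstsq(A,Z[m],rcond=None)[0],m.sum())
b=(Z>78)&(Z<90)&(abs(X)<140)&(abs(Y)<160); print('lid XY',np.percentile(X[b],[.5,99.5]),np.percentile(Y[b],[.5,99.5]))
x,y=P[...,0],P[...,1]; s=(x>490)&(x<580)&(y>-150)&(y<-50)&(Z>95)&(Z<125); print('sample cap',np.nanmedian(P[s],0),s.sum())
print(manip.read_state()['wrist_force'])
```

```text
lid slope,z [-1.51958592e-04  8.39366781e+01] 9533
lid XY [-96.67918057  85.76893555] [-133.56237886  128.05509575]
sample cap [521.71361606 -96.04370388 112.81198435] 613
[ 0.58646867  0.03708013 -0.76457987]
```

View pics/s9.png

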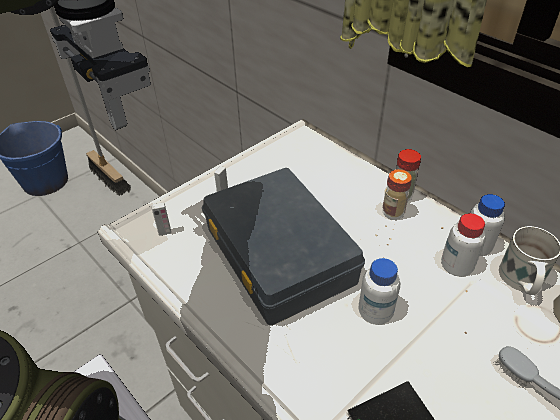

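The picture shows the case shut at (285,240) and still in place. The lid is flat (slope 0.0002, height 84), the sample bottle at (380,290) has not moved, and the arm is clear.

```bash
python3 -c "
from cell import manip
print(manip.sign_off())"
```

```text
the job is handed in; nothing more can be done
None
```

I handed the job in at about 12 s on the robot's clock. The comparator was flat on its back in the tray with the scale up before I closed the lid. The lid is fully shut, the case and sample bottle have not moved, and I never touched the dropper bottles, though I couldn't see them once the lid was shut.

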